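# Put the wash basket away in the parts drawer

## Task

On the watchmaker's bench, pull the top drawer of the small parts cabinet out as far as it goes. Then ease the little steel wash basket up and off the hook of its stand without wrenching the hook, keep it upright so the watch parts in it do not spill, and set it down gently, standing on the floor of that drawer. Leave the drawer fully out, and leave the lower drawer and the other things alone.

Things in the scene. Friction and masses are not known exactly. Their poses are not given: they have to be found in the camera images.
- cabinet: wooden parts cabinet, 200 deep (x) x 220 wide (y) x 130 high, fixed to the bench, two drawers one over the other; origin at the centre of its underside; its front faces its own -x, towards the robot; x points to its back, z up
- cabinet_drawer0 (a joint): top drawer: distance pulled out in m along the cabinet's -x; 0 shut, about 0.134 at its stop; may start up to 0.03 out; about 1 N friction, stays where left. Inside 155 deep, 178 wide; walls 33 mm, front panel 42 mm above the inner floor. Three small tins 29 mm across, 21 high are fixed along its right (-y) wall; the rest is bare
- cabinet_drawer1 (a joint): lower drawer, same travel; it starts shut and stays shut
- cabinet_drawer0_handle (a point): middle of the top drawer's steel bar handle: a level round bar, 11 mm thick, 120 mm long along the cabinet's y, 35 mm in front of the drawer's front face (free gap behind the bar 29 mm), 35 mm below the cabinet's top; moves with the drawer and has the cabinet's axes
- tray_spot (a point): point on the inner floor of the top drawer, mid of the bare part, 60 mm behind the inside of its front wall; moves with the drawer, cabinet's axes; 116 mm from the handle along the cabinet's +x and 12 mm to its +y. The tins' near sides are 69 mm away in -y. With the drawer fully out, the cabinet's front edge is 68 mm behind this point, its top 55 mm above it
- stand: steel hook stand, fixed to the bench; origin at the centre of the underside of its 90 mm round foot; a 12 mm post rises to 208 mm; from its top a level round arm, 8 mm thick, axis 200 mm up, runs 90 mm along the stand's -x and ends in an upturned nose
- hook_tip (a point): top of the hook's upturned nose, 100 mm from the post's axis along the stand's -x, 220 mm above the bench, 16 mm above the arm's top; stand's axes. The basket hangs 20 to 30 mm behind it. To come off, the basket must rise more than 16 mm but less than 45 mm (then its bowl meets the arm) and move along the stand's -x
- basket: round steel wash basket, loose, 60 to 130 g; origin at centre of underside, z up. Bowl 50 mm across, 24 high; over it a rigid square hoop of flat strap, 12 wide (x), 3 thick: two upright legs, 46 mm over their outsides (y), from the rim to the hoop's top at 82; underside of the top bar at 79. Hangs by that bar on the hook's arm, legs either side of it, its x along the arm
- blower: ivory rubber hand blower, loose, 52 mm wide, 85 high, standing beside the hook stand's foot; origin at the centre of its underside
- jar: small amber glass jar with a steel cap, loose, 48 mm wide, 60 high, standing beside the cabinet; origin at the centre of its underside
- movement_tin: flat aluminium tin, loose, 52 mm across, 22 high, on the cabinet's top; origin at the centre of its underside

How it is judged:
By the outcome, as a careful person would: the job done as asked, in the order asked, and still so for the second after the job is handed in, with the robot touching nothing.
It also fails if it takes over 58 s, if anything falls off the work surface, if the arm or the gripper's body presses on something with over 40 N, if the wrist force passes 120 N, or if a joint passes its speed limit or range.

## Robot

A 6-joint arm with a two-finger parallel gripper is mounted at the origin on the work surface. World frame = base frame: x ahead of the robot, y to its left, z up, the work surface at z = 0. Lengths are in m, angles in rad, forces in N, time in s.
With the tool pointing down it reaches from about 0.3 to 0.95 m from the base axis. Payload 3.1 kg.
Tool frame: the origin (TCP) lies at the very end of the fingers, on their centre line; the grasp point (between the pads) lies ctrl.hold_point_z behind it (ctrl.hold_point_z is the distance from the TCP to the grasp point, in m); z points along the fingers, y is the line along which they close (so a half turn about z gives the same grasp; the last joint's range is limited). The gripper opens to 85 mm and grips with 20 to 120 N. Pads are 22 mm wide; open, the fingers measure 114 mm over their backs; the gripper's body (76 mm by 85 mm) begins 54 mm behind the grasp point. The pads swing forward as they close: fully open they stand 13 mm farther back than shut.
Start: joints at [-1.253, 0.308, 1.634, -0, 1.2, -0.07], TCP at [0.236, -0.579, 0.231] pointing down, gripper open.
Joint ranges: [-3.06, 3.06], [-0.79, 1.96], [0.05, 2.63], [-1.19, 4.34], [0.05, 2.64], [-2.94, 2.94]. Speed limits (rad/s): [2.79, 2.79, 3.14, 3.14, 3.14, 3.14].

## Interface

Orientations are given as a unit quaternion [x, y, z, w].
In Python, from rig import ctrl gives the robot as it stands.
- The arm moves only by the shell command python3 inch.py FILE [OPENING] [FORCE], which reads ROWS from the file FILE. ROWS is a JSON list of rows, 1 to 12 of them, each an object with the fields trans (a list: dx, dy, dz in m), r (a list: a rotation vector rx, ry, rz in rad); a field left out counts as zero; each row shifts and turns the commanded pose from where the row before left it, along the tool's axes as they then stand; what a row does not reach is not made up. A row lasts 1/8 s, in which the tool goes at most 0.0625 m and 0.188 rad, less where a joint would pass 70% of its speed; a pose out of reach is approached as far as the arm can. OPENING is the finger opening in m, set as the command begins (- or left out keeps the last). The fingers move at their own pace and stop on an object; FORCE is the grip in N (left out, the last holds). Time passes only in rows, so rows that do not move let the fingers close. It prints the time, the measured TCP pose, the force, the opening and the grip force at its end. Input that does not fit is refused with a message, and nothing moves.
- ctrl.get_state(): the state, without advancing time (a new reading comes with each control period).
- ctrl.snapshot(name): name is "side" or "top"; returns the picture (420x560x3 uint8, red, green, blue); there is no depth.
- ctrl.camera_params(name): a dict with "fovy" (degrees; the focal length in pixels is half the picture's height over the tangent of half this angle, whatever the lens; pixels are square), "cx", "cy" (the principal point, pixels), "view" (4x4, takes a point from world to camera coordinates). Camera axes: x right, y up, looking along -z (the intrinsics and any distortion apply to the point x, -y, -z); pixel columns grow to the right and rows downward; lengths in m; the calibration is good to about 2 mm. A picture is of the moment at which its call begins. camera_params takes no time and is no camera call.
- ctrl.job_done(): hands the job in; it is judged then, once.
The state is a dict: "t": time; "joints": joint angles; "joint_velocities": joint speeds; "joint_efforts": joint torques, N m; "ee_pos": TCP position; "eef_rot": TCP orientation; "contact_force": force on the tool from outside, world axes, zero at the start; "ft_torque": the same for the moment, N m; "grip_width": finger opening in m; "grip_force": force on a finger pad.
Only numpy, scipy, OpenCV 4.12 (cv2) and the standard library are available. Lean on these libraries where they do the work, as an engineer would, in place of code of your own. Each camera call takes 0.05 s, during which the arm holds its last target. There are 200 camera calls.

## Working session

There is one attempt and no reset: what is moved stays moved. The work goes in short steps, Python scripts to look and compute and a shell command to move; the robot and the scene stay as the last step left them, time stands still between calls to the robot, and variables do not carry over. Pictures are saved under pics/ and viewed, at most 11 in all, crops included, and the job is handed in when it is done.

```bash
ls; mkdir -p pics
python3 - <<'E'
from rig import ctrl
import cv2
s=ctrl.get_state(); print(s['t'],s['ee_pos'],s['eef_rot'],ctrl.hold_point_z)
for n in('side','top'):
    im=ctrl.snapshot(n); cv2.imwrite(f'pics/{n}0.png',im[:,:,::-1]); print(n,{k:(v.tolist() if hasattr(v,'tolist') else v) for k,v in ctrl.camera_params(n).items()})
E
```

```text
inch.py
pics
rig.py
0.0 [ 0.2360536  -0.57781652  0.23004162] [ 9.81262881e-01  1.92670234e-01 -1.35570025e-04 -1.14939434e-03] 0.0187
side {'fovy': 52.21796348082115, 'cx': 283.00582436743514, 'cy': 201.10365988384353, 'view': [[-0.7177237352408811, -0.6963230400401837, 0.0026198818817849186, 0.4035513767030989], [0.4105644302463011, -0.4201378135271717, 0.8092719359159427, -0.4388511523266986], [-0.5624139831906814, 0.5819093069833168, 0.5874283530421288, -0.4731375347841988], [0.0, 0.0, 0.0, 1.0]]}
top {'fovy': 56.71179903784683, 'cx': 281.2998088761339, 'cy': 211.86088838793847, 'view': [[-0.008388463907524474, -0.9998997445206858, -0.011407654480199817, -0.06745470992957778], [0.9957623750799999, -0.009397455426441074, 0.09148213053130048, -0.6829771607709825], [-0.0915801618709533, -0.010591918569150505, 0.9957413746614704, -0.9453452032750985], [0.0, 0.0, 0.0, 1.0]]}
```

View pics/side0.png

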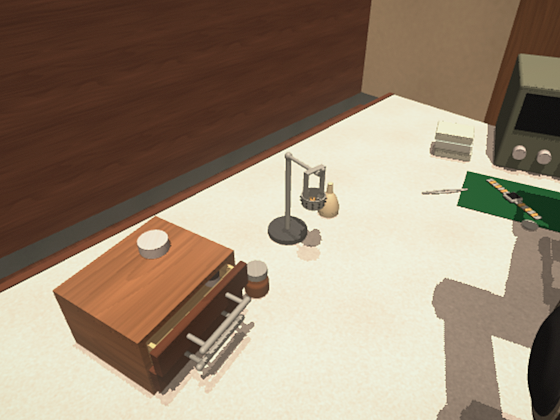

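View pics/top0.png

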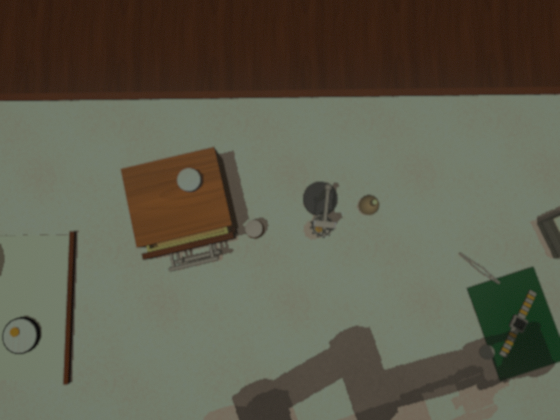

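The side view shows the cabinet at the lower left, top drawer slightly out, with handle around (225,325). The stand's post is near (290,195), the basket at (315,190), the blower at (328,205) and the jar at (257,280). In the top view the cabinet is around (180,200), handle around (200,258), stand foot (320,198) and basket about (322,225). I'll zoom in on both.

Run:
```python
import cv2
a=cv2.imread('pics/top0.png')[140:280,115:382]; cv2.imwrite('pics/t1.png',cv2.convertScaleAbs(cv2.resize(a,None,fx=3,fy=3,interpolation=cv2.INTER_CUBIC)[:,:800],alpha=1.6))
a=cv2.imread('pics/side0.png')[145:345,140:350]; cv2.imwrite('pics/s1.png',cv2.resize(a,None,fx=3,fy=3,interpolation=cv2.INTER_CUBIC))
```

```text
(no output)
```

View pics/t1.png

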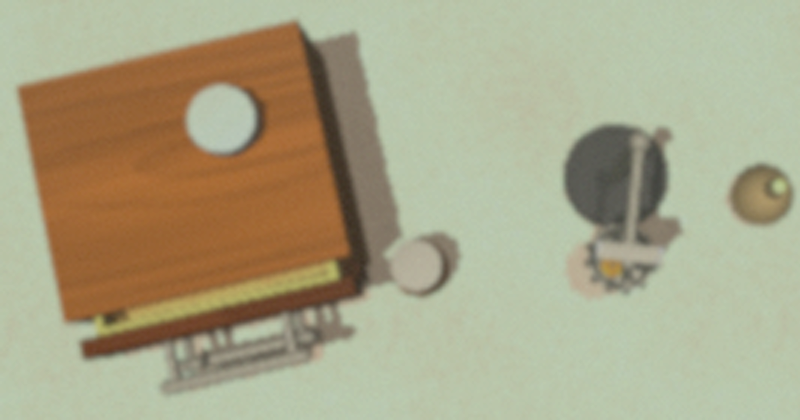

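View pics/s1.png

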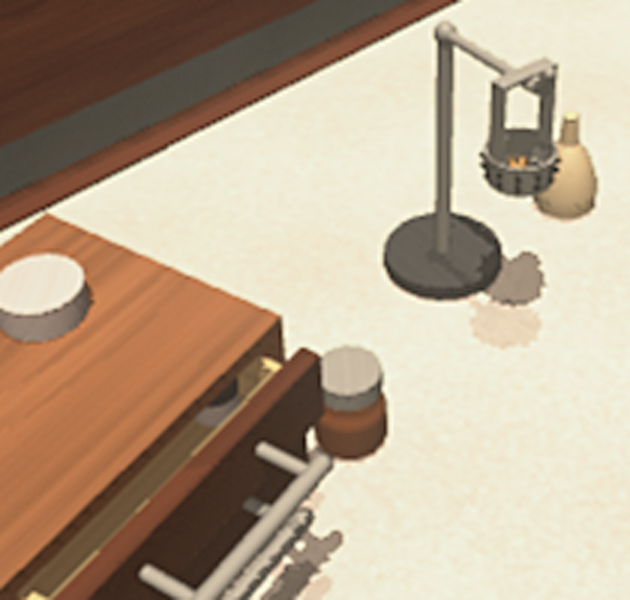

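The crops show the cabinet's roof corners at crop px (18,88), (297,22), (349,255) and (66,321), and the top handle bar from (165,387) to about (318,350). The post top is at (638,143) and the hoop bar runs (597,247)–(663,256). In the side crop the hoop bar runs (495,82)–(553,66).

```bash
cat > h.py <<'E'
import numpy as np
from rig import ctrl
def ray(n,u,v):
    p=ctrl.camera_params(n);V=np.array(p['view']);f=210/np.tan(np.radians(p['fovy'])/2)
    d=V[:3,:3].T@np.array([(u-p['cx'])/f,-(v-p['cy'])/f,-1]);return -V[:3,:3].T@V[:3,3],d
def onz(n,u,v,z):
    o,d=ray(n,u,v);return o+d*(z-o[2])/d[2]
def proj(n,P):
    p=ctrl.camera_params(n);V=np.array(p['view']);f=210/np.tan(np.radians(p['fovy'])/2)
    c=V[:3,:3]@P+V[:3,3];return p['cx']+f*c[0]/-c[2],p['cy']-f*c[1]/-c[2]
def tri(a,b):
    o1,d1=ray('top',*a);o2,d2=ray('side',*b)
    k=np.linalg.lstsq(np.c_[d1,-d2],o2-o1,rcond=None)[0];p,q=o1+d1*k[0],o2+d2*k[1]
    return (p+q)/2,np.linalg.norm(p-q)
T=lambda u,v:((u+.5)/3-.5+115,(v+.5)/3-.5+140)
S=lambda u,v:((u+.5)/3-.5+140,(v+.5)/3-.5+145)
E
python3 - <<'E'
from h import *
np.set_printoptions(precision=4,suppress=True)
c=np.array([onz('top',*T(*q),.13) for q in[(18,88),(297,22),(349,255),(66,321)]]);print(c,c.mean(0))
for i in range(4):d=c[(i+1)%4]-c[i];print(np.linalg.norm(d),np.degrees(np.arctan2(d[1],d[0])))
h=[onz('top',*T(*q),.095) for q in[(165,387),(318,350)]];print('handle',h,(h[0]+h[1])/2,np.linalg.norm(h[0]-h[1]))
print('side handle R end',onz('side',*S(325,460),.095))
print('post',onz('top',*T(638,143),.208),onz('side',*S(444,31),.208),'foot',onz('top',*T(616,176),.006),onz('side',*S(443,252),.008))
print('bar',onz('top',*T(597,247),.207),onz('top',*T(663,256),.207), onz('side',*S(495,82),.207),onz('side',*S(553,66),.207))
print('jar',onz('top',*T(418,265),.06),'tin',onz('top',*T(222,119),.152),'blower',onz('top',*T(762,195),.04))
E
```

```text
[[0.7751 0.292  0.13  ]
 [0.824  0.0792 0.13  ]
 [0.6454 0.0388 0.13  ]
 [0.5979 0.2507 0.13  ]] [0.7106 0.1652 0.13  ]
0.21830718294353163 -77.05655872856019
0.1831877002680231 -167.25262778385047
0.21713344450415248 102.64105089162972
0.18204149663433858 13.116512809349347
handle [array([0.5466, 0.1859, 0.095 ]), array([0.574 , 0.0675, 0.095 ])] [0.5603 0.1267 0.095 ] 0.12151946178761774
side handle R end [0.5718 0.0723 0.095 ]
post [ 0.7159 -0.1707  0.208 ] [ 0.7112 -0.166   0.208 ] foot [ 0.7187 -0.1734  0.006 ] [ 0.7197 -0.1764  0.008 ]
bar [ 0.6447 -0.1415  0.207 ] [ 0.6381 -0.1864  0.207 ] [ 0.6461 -0.1436  0.207 ] [ 0.6325 -0.1834  0.207 ]
jar [ 0.641  -0.0073  0.06  ] tin [0.7457 0.1302 0.152 ] blower [ 0.6974 -0.2908  0.04  ]
```

```bash
cat >> h.py <<'E'
from scipy.spatial.transform import Rotation as R
def go(P,yaw=None):
    "tool-frame shift to P (TCP); yaw (deg) = wanted direction of tool y"
    s=ctrl.get_state();r=R.from_quat(s['eef_rot']);M=r.as_matrix()
    print('t',s['t'],'shift',np.round(M.T@(np.array(P)-s['ee_pos']),4),'z axis',M[:,2].round(3),'y yaw',np.degrees(np.arctan2(M[1,1],M[0,1])).round(2),'j',np.round(s['joints'],2))
    if yaw is not None:
        a=np.radians(yaw);t=np.c_[[-np.sin(a),np.cos(a),0][0:3] if 0 else np.cross([np.cos(a),np.sin(a),0],[0,0,-1]),[np.cos(a),np.sin(a),0],[0,0,-1]]
        print('rotvec',(r.inv()*R.from_matrix(t)).as_rotvec().round(4))
E
sed -i 's/\[-np.sin(a),np.cos(a),0\]\[0:3\] if 0 else //' h.py
echo '[{"r": [0,0,-0.176]},{"r": [0,0,-0.176]},{"r": [0,0,-0.176]},{"r": [0,0,-0.176]},{"r": [0,0,-0.176]},{"r": [0,0,-0.176]},{"r": [0,0,-0.176]},{"r": [0,0,-0.176]}]' > rows.txt && python3 inch.py rows.txt 0.026 20
python3 -c "
from h import *
go([.560,.1265,.17],13)"
```

```text
t: 1.1
ee_pos: [0.2362, -0.5781, 0.2305]
eef_rot: [0.621, 0.784, 0.0, -0.001]
contact_force: [0.0, -0.2, -0.8]
grip_width: 0.0263
grip_force: 0.0
t 1.1 shift [0.6118 0.4765 0.0613] z axis [-0.     0.001 -1.   ] y yaw 13.22 j [-1.25  0.31  1.63  0.    1.2  -1.48]
rotvec [-0.0001 -0.0014  0.0039]
```

```bash
echo '[{"trans": [0.043,0.034,0]},{"trans": [0.043,0.034,0]},{"trans": [0.043,0.034,0]},{"trans": [0.043,0.034,0]},{"trans": [0.043,0.034,0]},{"trans": [0.043,0.034,0]},{"trans": [0.043,0.034,0]},{"trans": [0.043,0.034,0]},{"trans": [0.043,0.034,0]},{"trans": [0.043,0.034,0]},{"trans": [0.043,0.034,0]},{"trans": [0.043,0.034,0]}]' > rows.txt && python3 inch.py rows.txt
python3 -c "
from h import *
go([.560,.1265,.17],13)"
```

```text
t: 2.6
ee_pos: [0.5192, 0.0172, 0.231]
eef_rot: [0.623, 0.782, -0.0, -0.0]
contact_force: [0.9, -0.5, -0.0]
grip_width: 0.026
grip_force: 0.0
t 2.6 shift [0.0975 0.0643 0.0609] z axis [-0. -0. -1.] y yaw 12.9 j [-0.05  0.1   1.88 -0.    1.16 -0.28]
rotvec [-0.0004  0.0002 -0.0017]
```

```bash
echo '[{"trans": [0.033,0.021,0]},{"trans": [0.033,0.022,0]},{"trans": [0.0315,0.021,0]},{"trans": [0,0,0.03]},{"trans": [0,0,0.03]},{}]' > rows.txt && python3 inch.py rows.txt
python3 -c "
from h import *
import cv2
go([.560,.1265,.078],13)
n='side';im=ctrl.snapshot(n);cv2.imwrite('pics/s2.png',cv2.resize(im[220:400,130:330],None,fx=3,fy=3,interpolation=cv2.INTER_CUBIC)[:,:,::-1])"
```

```text
t: 3.35
ee_pos: [0.5565, 0.1245, 0.1679]
eef_rot: [0.623, 0.782, -0.003, -0.003]
contact_force: [-0.2, 0.0, 0.1]
grip_width: 0.0261
grip_force: 0.0
t 3.35 shift [0.0011 0.0045 0.0899] z axis [-0.008 -0.001 -1.   ] y yaw 12.91 j [ 0.14  0.28  1.81  0.    1.06 -0.08]
rotvec [-0.0078 -0.0006 -0.0016]
```

View pics/s2.png

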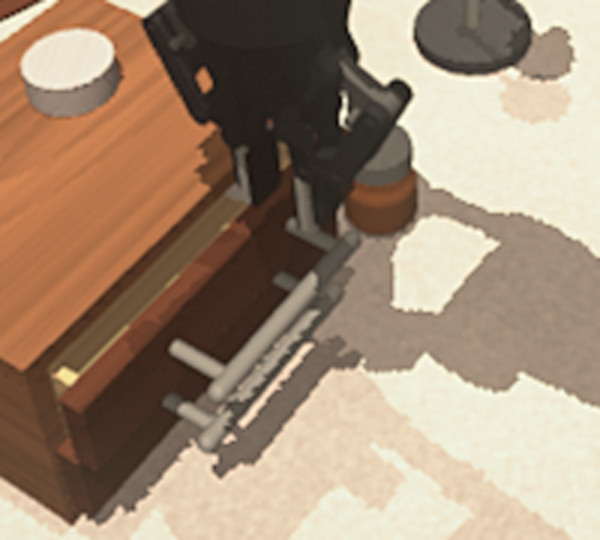

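The gripper hangs above the bar, fingertips at about (262,200) and (325,230) in the crop, with the bar running (215,390)–(355,240) below. This fits, so I'll descend with a check.

```bash
echo '[{"trans": [0.001,0.0045,0.01],"r": [-0.008,0,0]},{"trans": [0,0,0.02]},{"trans": [0,0,0.02]},{"trans": [0,0,0.015]}]' > rows.txt && python3 inch.py rows.txt; echo '[{"trans": [0,0,0.012]},{"trans": [0,0,0.012]},{}]' > rows.txt && python3 inch.py rows.txt
python3 -c "
from h import *
go([.560,.1265,.078],13)"
```

```text
t: 3.9
ee_pos: [0.5649, 0.1268, 0.1064]
eef_rot: [0.623, 0.782, 0.004, 0.003]
contact_force: [0.1, -0.9, 0.4]
grip_width: 0.0259
grip_force: 0.0
t: 4.28
ee_pos: [0.5635, 0.1267, 0.0812]
eef_rot: [0.623, 0.782, 0.002, 0.002]
contact_force: [-0.7, -0.3, 0.8]
grip_width: 0.0261
grip_force: 0.0
t 4.275 shift [ 0.0006 -0.0035  0.0032] z axis [ 0.006  0.001 -1.   ] y yaw 12.89 j [ 0.15  0.4   1.85  0.    0.88 -0.08]
rotvec [ 0.006  -0.0002 -0.0019]
```

```bash
echo '[{"trans": [0,-0.002,0.002]},{},{},{}]' > rows.txt && python3 inch.py rows.txt 0 30
```

```text
t: 4.78
ee_pos: [0.5629, 0.1265, 0.0809]
eef_rot: [0.623, 0.782, 0.004, 0.003]
contact_force: [-1.2, -0.3, 2.3]
grip_width: 0.01
grip_force: 29.5
```

```bash
echo '[{"trans": [0,-0.008,0]},{"trans": [0,-0.015,0]},{"trans": [0,-0.015,0]},{"trans": [0,-0.015,0]},{"trans": [0,-0.015,0]},{"trans": [0,-0.015,0]},{"trans": [0,-0.008,0]},{}]' > rows.txt && python3 inch.py rows.txt; echo '[{"trans": [0,-0.005,0]},{"trans": [0,-0.005,0]},{}]' > rows.txt && python3 inch.py rows.txt
```

```text
t: 5.78
ee_pos: [0.4727, 0.1058, 0.0808]
eef_rot: [0.623, 0.782, 0.003, 0.003]
contact_force: [-0.4, 0.2, 9.4]
grip_width: 0.0096
grip_force: 30.8
t: 6.15
ee_pos: [0.4635, 0.1037, 0.0808]
eef_rot: [0.623, 0.782, 0.003, 0.003]
contact_force: [-0.1, 0.3, 10.5]
grip_width: 0.0098
grip_force: 30.9
```

```bash
echo '[{"trans": [0,-0.005,-0.001]},{"trans": [0,-0.004,0]},{}]' > rows.txt && python3 inch.py rows.txt;  echo '[{"trans": [0,-0.003,0]},{"trans": [0,-0.003,0]},{}]' > rows.txt && python3 inch.py rows.txt
```

```text
t: 6.52
ee_pos: [0.454, 0.1015, 0.0808]
eef_rot: [0.623, 0.782, 0.003, 0.002]
contact_force: [-1.2, -0.2, 7.9]
grip_width: 0.0096
grip_force: 30.6
t: 6.9
ee_pos: [0.4486, 0.1003, 0.0808]
eef_rot: [0.623, 0.782, 0.003, 0.002]
contact_force: [-1.1, -0.6, 7.1]
grip_width: 0.0096
grip_force: 30.6
```

```bash
echo '[{"trans": [0,-0.003,0]},{}]' > rows.txt && python3 inch.py rows.txt;  echo '[{"trans": [0,-0.003,0]},{}]' > rows.txt && python3 inch.py rows.txt
```

```text
t: 7.15
ee_pos: [0.4458, 0.0996, 0.0808]
eef_rot: [0.623, 0.782, 0.003, 0.003]
contact_force: [0.1, -0.3, 6.5]
grip_width: 0.0096
grip_force: 30.6
t: 7.4
ee_pos: [0.4429, 0.099, 0.0808]
eef_rot: [0.623, 0.782, 0.003, 0.003]
contact_force: [0.1, -0.4, 7.2]
grip_width: 0.0096
grip_force: 30.6
```

```bash
echo '[{"trans": [0,-0.003,0]},{}]' > rows.txt && python3 inch.py rows.txt;  echo '[{"trans": [0,-0.003,0]},{}]' > rows.txt && python3 inch.py rows.txt;  echo '[{"trans": [0,-0.003,0]},{}]' > rows.txt && python3 inch.py rows.txt
```

```text
t: 7.65
ee_pos: [0.4429, 0.0989, 0.0809]
eef_rot: [0.623, 0.782, 0.006, 0.005]
contact_force: [5.8, 1.8, 0.3]
grip_width: 0.0096
grip_force: 30.0
t: 7.9
ee_pos: [0.4428, 0.0989, 0.0809]
eef_rot: [0.624, 0.782, 0.009, 0.007]
contact_force: [13.2, 4.2, -8.4]
grip_width: 0.0098
grip_force: 29.4
t: 8.15
ee_pos: [0.4429, 0.0989, 0.0811]
eef_rot: [0.624, 0.781, 0.011, 0.009]
contact_force: [20.2, 7.1, -18.4]
grip_width: 0.0097
grip_force: 29.2
```

```bash
echo '[{"trans": [0,0.009,0]},{}]' > rows.txt && python3 inch.py rows.txt; echo '[{},{},{}]' > rows.txt && python3 inch.py rows.txt 0.026; echo '[{"trans": [0,0,-0.02]},{"trans": [0,0,-0.03]},{"trans": [0,0,-0.05]},{"trans": [0,0,-0.05]},{"trans": [0,0,-0.04]},{}]' > rows.txt && python3 inch.py rows.txt
python3 -c "
from h import *
go([.460,-.13,.27],82)"
```

```text
t: 8.4
ee_pos: [0.4439, 0.0992, 0.0808]
eef_rot: [0.623, 0.782, 0.003, 0.003]
contact_force: [1.4, -0.2, 7.6]
grip_width: 0.0098
grip_force: 31.5
t: 8.78
ee_pos: [0.4421, 0.099, 0.0796]
eef_rot: [0.623, 0.782, 0.002, 0.002]
contact_force: [0.2, 0.0, 0.6]
grip_width: 0.0261
grip_force: 0.0
t: 9.52
ee_pos: [0.4443, 0.0991, 0.2741]
eef_rot: [0.623, 0.782, 0.006, 0.005]
contact_force: [-0.1, -0.1, 0.0]
grip_width: 0.026
grip_force: 0.0
t 9.525 shift [-0.2269 -0.0359  0.0037] z axis [ 0.016  0.003 -1.   ] y yaw 12.9 j [ 0.12 -0.08  1.98  0.    1.23 -0.1 ]
rotvec [ 0.0133  0.0103 -1.2061]
```

```bash
echo '[{"trans": [-0.045,-0.007,0]},{"trans": [-0.045,-0.007,0]},{"trans": [-0.045,-0.007,0]},{"trans": [-0.045,-0.007,0]},{"trans": [-0.045,-0.007,0],"r": [0.013,0.01,0]},{"r": [0,0,-0.172]},{"r": [0,0,-0.172]},{"r": [0,0,-0.172]},{"r": [0,0,-0.172]},{"r": [0,0,-0.172]},{"r": [0,0,-0.172]},{"r": [0,0,-0.172]}]' > rows.txt && python3 inch.py rows.txt 0.075
python3 - <<'E'
from h import *
import cv2
a=onz('top',*T(638,143),.207);b=onz('top',*T(631,241),.203);print(a,b,np.degrees(np.arctan2(*(a-b)[1::-1])))
go([.640,-.1635,.27],82)
t=ctrl.snapshot('top');s=ctrl.snapshot('side')
f=lambda im,k:cv2.resize(im,None,fx=k,fy=k,interpolation=cv2.INTER_CUBIC)
A=cv2.convertScaleAbs(f(t[180:250,285:385],4),alpha=1.6);B=f(s[150:220,280:345],6)[:, :390]
o=np.zeros((590,790,3),np.uint8);o[:280,:400]=A;o[:420,400:]=B
C=cv2.convertScaleAbs(f(t[190:320,115:248],2),alpha=1.6);o[290:550,:266]=C
cv2.imwrite('pics/c3.png',o[:,:,::-1])
E
```

```text
t: 11.02
ee_pos: [0.4567, -0.1278, 0.2678]
eef_rot: [0.068, 0.998, 0.005, -0.006]
contact_force: [0.0, -0.6, -1.0]
grip_width: 0.0749
grip_force: 0.0
[ 0.7160873  -0.17084018  0.207     ] [ 0.64885105 -0.16517715  0.203     ] -4.814422423388863
t 11.025 shift [-0.1864 -0.0105 -0.0046] z axis [-0.011  0.01  -1.   ] y yaw 82.2 j [-0.37 -0.02  1.93  0.01  1.24 -1.8 ]
rotvec [ 0.0085 -0.0122  0.0036]
```

View pics/c3.png

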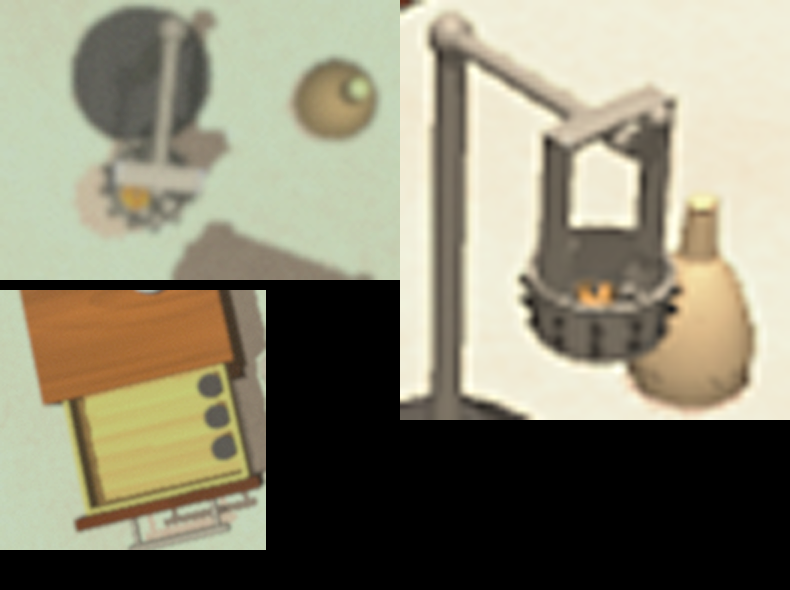

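The drawer is out in the top view (tins at the right, floor bare). The hoop bar lies at about (116,174)–(205,181) in the top crop and (562,130)–(662,95) in the side crop; its centre comes next by triangulation.

Run:
```python
from h import *
np.set_printoptions(precision=4,suppress=True)
t=lambda u,v:(285+(u+.5)/4-.5,180+(v+.5)/4-.5); s=lambda u,v:(280+(u-400+.5)/6-.5,150+(v+.5)/6-.5)
a,e1=tri(t(116,174),s(562,130));b,e2=tri(t(205,181),s(662,95));print(a,e1,b,e2,(a+b)/2)
for f,q in(('top',[t(116,174),t(205,181)]),('side',[s(562,130),s(662,95)])):
    p=[onz(f,*w,.207) for w in q];d=p[0]-p[1];print(f,p,(p[0]+p[1])/2,np.linalg.norm(d),np.degrees(np.arctan2(d[1],d[0])))
p=onz('top',*t(171,25),.208);q=onz('top',*t(160,163),.204);print(p,q,np.degrees(np.arctan2(*(p-q)[1::-1])))
p=onz('side',*s(451,32),.204);q=onz('side',*s(572,105),.204);print(p,q,np.degrees(np.arctan2(*(p-q)[1::-1])))
```

```text
[ 0.6413 -0.1417  0.2116] 0.0020927799059301546 [ 0.6381 -0.1873  0.2058] 0.0009797866231431398 [ 0.6397 -0.1645  0.2087]
top [array([ 0.6424, -0.1414,  0.207 ]), array([ 0.6384, -0.1868,  0.207 ])] [ 0.6404 -0.1641  0.207 ] 0.045577366507781644 84.9678379641263
side [array([ 0.6453, -0.148 ,  0.207 ]), array([ 0.6364, -0.186 ,  0.207 ])] [ 0.6408 -0.167   0.207 ] 0.03895642938044386 76.92670398951493
[ 0.719  -0.1709  0.208 ] [ 0.648  -0.1643  0.204 ] -5.301360733130355
[ 0.7156 -0.1718  0.204 ] [ 0.6561 -0.1651  0.204 ] -6.424894738963472
```

```bash
echo '[{"r": [0,0,-0.04]},{"trans": [-0.045,0,0]},{"trans": [-0.045,0,0]},{"trans": [-0.045,0,0]},{"trans": [-0.04,0,0]},{},{}]' > rows.txt && python3 inch.py rows.txt
python3 -c "
from h import *
go([.640,-.1645,.173],84.5)"
```

```text
t: 12.0
ee_pos: [0.6308, -0.1457, 0.267]
eef_rot: [0.052, 0.999, 0.004, -0.006]
contact_force: [0.3, 0.4, -0.6]
grip_width: 0.0745
grip_force: 0.0
t 12.0 shift [-0.0121 -0.0185  0.0937] z axis [-0.011  0.01  -1.   ] y yaw 84.08 j [-0.3   0.33  1.53  0.01  1.29 -1.77]
rotvec [ 0.0084 -0.0115 -0.0072]
```

```bash
echo '[{"trans": [-0.011,-0.0185,0.01],"r": [0.0085,-0.0115,-0.007]},{"trans": [0,0,0.02]},{"trans": [0,0,0.015]},{}]' > rows.txt && python3 inch.py rows.txt
python3 - <<'E'
from h import *
import cv2
go([.640,-.1645,.173],84.5)
s=ctrl.snapshot('side');cv2.imwrite('pics/s4.png',cv2.resize(s[110:230,250:370],None,fx=5,fy=5,interpolation=cv2.INTER_CUBIC)[:,:,::-1])
E
```

```text
t: 12.5
ee_pos: [0.6392, -0.1649, 0.2203]
eef_rot: [0.047, 0.999, 0.0, -0.001]
contact_force: [-0.1, -0.7, 1.2]
grip_width: 0.075
grip_force: 0.0
t 12.5 shift [-0.0008  0.0004  0.0473] z axis [-0.002  0.001 -1.   ] y yaw 84.55 j [-0.32  0.39  1.55  0.    1.21 -1.79]
rotvec [ 0.0008 -0.0018  0.001 ]
```

View pics/s4.png

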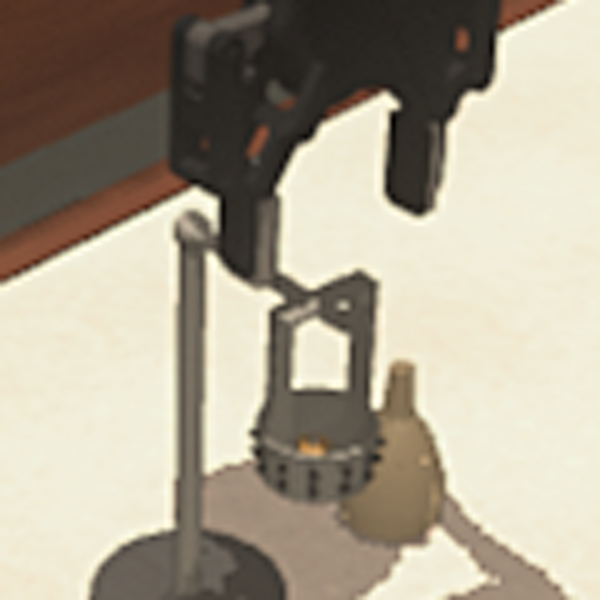

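The open fingers (tips at about (250,280) and (420,210)) straddle the hoop, whose bar runs (280,310)–(370,280). I'll descend and close gently, stopping first near contact.

```bash
echo '[{"trans": [-0.001,0,0.012]},{"trans": [0,0,0.015]},{"trans": [0,0,0.012]},{"trans": [0,0,0.008]},{}]' > rows.txt && python3 inch.py rows.txt; echo '[{},{},{}]' > rows.txt && python3 inch.py rows.txt 0.05 20
python3 - <<'E'
from h import *
import cv2
go([.640,-.1645,.173],84.5)
s=ctrl.snapshot('side');cv2.imwrite('pics/s5.png',cv2.resize(s[130:220,260:360],None,fx=6,fy=6,interpolation=cv2.INTER_CUBIC)[:,:,::-1])
E
```

```text
t: 13.18
ee_pos: [0.6418, -0.1654, 0.1751]
eef_rot: [0.047, 0.999, -0.0, 0.001]
contact_force: [-0.1, 0.3, -0.1]
grip_width: 0.0745
grip_force: 0.0
t: 13.55
ee_pos: [0.6428, -0.1657, 0.177]
eef_rot: [0.047, 0.999, -0.001, 0.002]
contact_force: [0.2, -0.2, 0.1]
grip_width: 0.0504
grip_force: 0.0
t 13.55 shift [0.0029 0.001  0.004 ] z axis [ 0.004 -0.001 -1.   ] y yaw 84.57 j [-0.32  0.43  1.58  0.    1.12 -1.79]
rotvec [-0.0008  0.0046  0.0013]
```

View pics/s5.png

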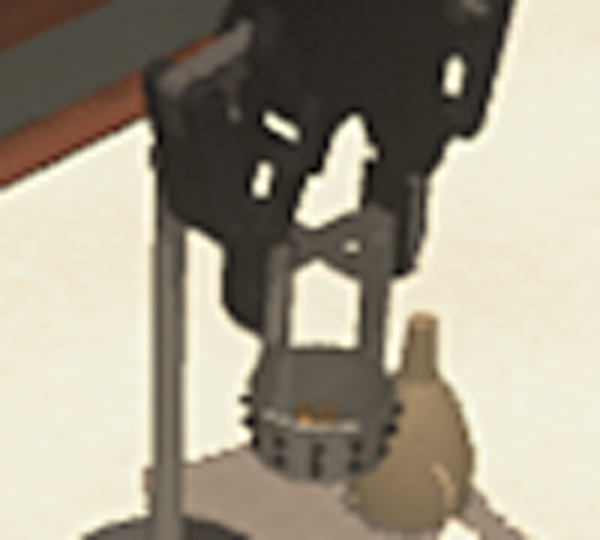

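The fingers flank both legs, well above the bowl, with tips at about (250,330) and (400,275). Closing now.

```bash
echo '[{"trans": [0.002,0.001,0.002]},{},{}]' > rows.txt && python3 inch.py rows.txt 0.047 20; echo '[{},{},{}]' > rows.txt && python3 inch.py rows.txt 0.04 20
```

```text
t: 13.98
ee_pos: [0.6404, -0.1645, 0.1743]
eef_rot: [0.047, 0.999, -0.0, 0.002]
contact_force: [-0.3, 0.0, -1.0]
grip_width: 0.047
grip_force: 0.0
t: 14.35
ee_pos: [0.6405, -0.1645, 0.1744]
eef_rot: [0.047, 0.999, -0.0, 0.002]
contact_force: [-0.7, 0.6, 0.7]
grip_width: 0.0457
grip_force: 21.8
```

```bash
echo '[{"trans": [0,0,-0.004]},{"trans": [0,0,-0.006]},{"trans": [0,0,-0.007]},{"trans": [0,0,-0.007]},{"trans": [0,0,-0.004]},{},{}]' > rows.txt && python3 inch.py rows.txt 0.04 30
```

```text
t: 15.22
ee_pos: [0.6402, -0.1644, 0.2021]
eef_rot: [0.047, 0.999, -0.0, 0.002]
contact_force: [0.3, -0.3, -0.9]
grip_width: 0.0457
grip_force: 32.7
```

```bash
echo '[{"trans": [0.004,0,0]},{"trans": [0.008,0,0]},{"trans": [0.01,0,0]},{"trans": [0.012,0,0]},{"trans": [0.014,0,0]},{"trans": [0.014,0,0]},{"trans": [0.014,0,0]},{"trans": [0.012,0,0]},{"trans": [0.008,0,0]},{"trans": [0.004,0,0]},{}]' > rows.txt && python3 inch.py rows.txt
python3 - <<'E'
from h import *
import cv2
go([.5532,.1367,.26],84.5)
s=ctrl.snapshot('side');cv2.imwrite('pics/s6.png',cv2.resize(s[100:380,120:420],None,fx=2,fy=2,interpolation=cv2.INTER_CUBIC)[:,:,::-1])
E
```

```text
t: 16.6
ee_pos: [0.5409, -0.155, 0.2021]
eef_rot: [0.047, 0.999, -0.0, 0.002]
contact_force: [-0.6, 0.4, 0.0]
grip_width: 0.0455
grip_force: 32.8
t 16.6 shift [ 0.0152  0.2916 -0.0581] z axis [ 0.004 -0.001 -1.   ] y yaw 84.56 j [-0.36  0.22  1.81  0.    1.11 -1.83]
rotvec [-0.0006  0.004   0.0011]
```

View pics/s6.png

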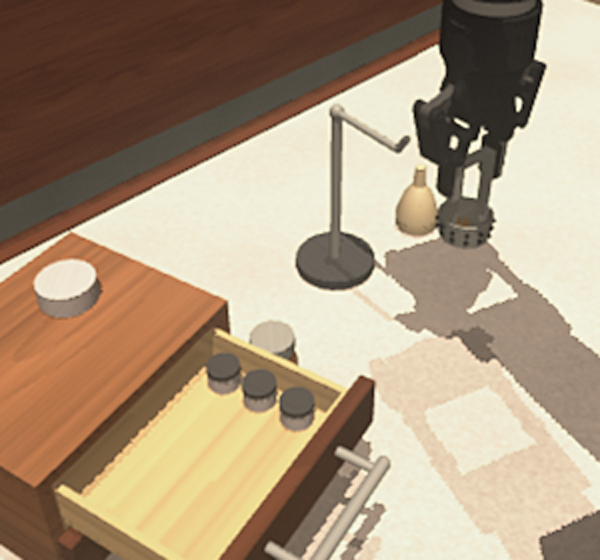

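The hook is free and undisturbed. The basket hangs upright in the gripper at (467,220), and the drawer is open with its floor bare left of the tins. Next I carry it over.

```bash
echo '[{"trans": [0.0015,0.01,-0.008]},{"trans": [0.0015,0.02,-0.012]},{"trans": [0.0015,0.03,-0.012]},{"trans": [0.0015,0.034,-0.008]},{"trans": [0.0015,0.034,0]},{"trans": [0.0015,0.034,0]},{"trans": [0.0015,0.034,0]},{"trans": [0.0015,0.034,0]},{"trans": [0.0015,0.03,0]},{"trans": [0.0017,0.02,0]},{"trans": [0,0.0116,0]},{}]' > rows.txt && python3 inch.py rows.txt
echo '[{},{}]' > rows.txt && python3 inch.py rows.txt
python3 - <<'E'
from h import *
import cv2
go([.5532,.1367,.1244],84.5)
s=ctrl.snapshot('side');s2=ctrl.snapshot('top')
f=lambda im,k:cv2.resize(im,None,fx=k,fy=k,interpolation=cv2.INTER_CUBIC)
o=np.zeros((480,800,3),np.uint8);o[:480,:480]=f(s[190:430,110:350],2)[:480,:480] if s[190:430].shape[0]==240 else f(s[180:420,110:350],2)
o[:300,490:790]=cv2.convertScaleAbs(f(s2[180:330,110:260],2),alpha=1.6);cv2.imwrite('pics/c7.png',o[:,:,::-1])
E
```

```text
t: 18.15
ee_pos: [0.5532, 0.1373, 0.242]
eef_rot: [0.047, 0.999, -0.001, 0.002]
contact_force: [-0.5, -0.2, -0.2]
grip_width: 0.0456
grip_force: 32.7
t: 18.4
ee_pos: [0.5532, 0.1359, 0.2417]
eef_rot: [0.048, 0.999, -0.001, 0.002]
contact_force: [-0.3, -0.1, -0.6]
grip_width: 0.0456
grip_force: 32.7
t 18.4 shift [0.0005 0.0009 0.1173] z axis [ 0.003 -0.001 -1.   ] y yaw 84.5 j [ 0.17  0.19  1.76 -0.    1.19 -1.31]
rotvec [-0.0009  0.0034 -0.    ]
```

View pics/c7.png

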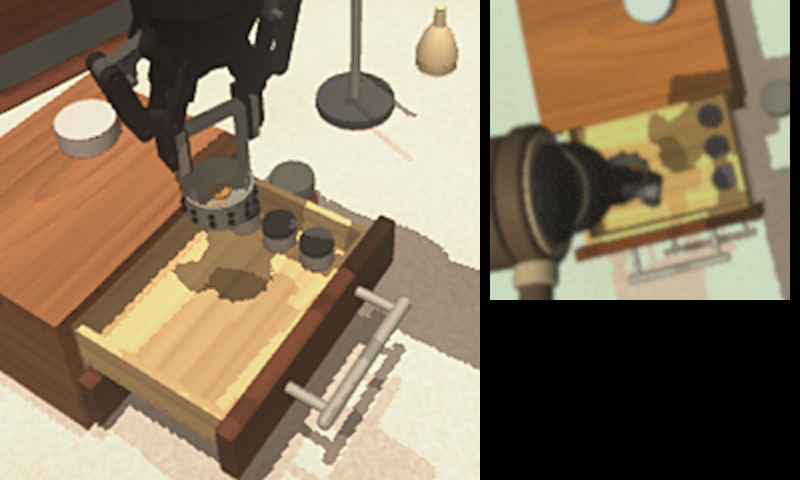

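The basket hangs upright over the drawer, bottom at about (225,225). The handle bar runs (632,280)–(728,262) in the top crop. I'll lower most of the way while checking the handle position.

```bash
python3 -c "
from h import *
print(onz('top',110+(632-490)/2,180+280/2,.1),onz('top',110+(728-490)/2,180+262/2,.1))"
echo '[{"trans": [0.0005,0.001,0.008]},{"trans": [0,0,0.014]},{"trans": [0,0,0.018]},{"trans": [0,0,0.018]},{"trans": [0,0,0.016]},{"trans": [0,0,0.012]},{"trans": [0,0,0.01]},{"trans": [0,0,0.006]},{}]' > rows.txt && python3 inch.py rows.txt
echo '[{"trans": [0,0,0.003]},{"trans": [0,0,0.003]},{"trans": [0,0,0.002]},{}]' > rows.txt && python3 inch.py rows.txt
```

```text
[0.43064638 0.15641733 0.1       ] [0.45005562 0.04692197 0.1       ]
t: 19.62
ee_pos: [0.553, 0.1377, 0.1395]
eef_rot: [0.047, 0.999, -0.0, 0.002]
contact_force: [-0.4, -0.3, -0.7]
grip_width: 0.0452
grip_force: 32.7
t: 20.12
ee_pos: [0.553, 0.1377, 0.1316]
eef_rot: [0.047, 0.999, -0.0, 0.002]
contact_force: [-0.6, 0.1, -1.1]
grip_width: 0.0457
grip_force: 32.7
```

Handle centre is about (0.441, 0.101), so the drawer is still at its stop. Continuing down in small steps until contact.

```bash
echo '[{"trans": [0,0,0.0015]},{"trans": [0,0,0.0015]},{"trans": [0,0,0.0015]},{}]' > rows.txt && python3 inch.py rows.txt; echo '[{"trans": [0,0,0.001]},{}]' > rows.txt && python3 inch.py rows.txt; echo '[{"trans": [0,0,0.001]},{}]' > rows.txt && python3 inch.py rows.txt
```

```text
t: 20.62
ee_pos: [0.553, 0.1377, 0.1271]
eef_rot: [0.047, 0.999, -0.0, 0.002]
contact_force: [-0.7, -0.1, -0.7]
grip_width: 0.0455
grip_force: 32.7
t: 20.88
ee_pos: [0.5532, 0.1377, 0.1262]
eef_rot: [0.047, 0.999, -0.0, 0.002]
contact_force: [-0.6, -0.6, -1.1]
grip_width: 0.0457
grip_force: 32.7
t: 21.12
ee_pos: [0.5531, 0.1377, 0.1252]
eef_rot: [0.047, 0.999, -0.0, 0.002]
contact_force: [-0.6, -0.7, -1.4]
grip_width: 0.0453
grip_force: 32.7
```

```bash
for i in 1; do echo '[{"trans": [0,0,0.001]},{}]' > rows.txt && python3 inch.py rows.txt; done; echo '[{"trans": [0,0,0.001]},{}]' > rows.txt && python3 inch.py rows.txt
```

```text
t: 21.38
ee_pos: [0.5535, 0.1378, 0.1247]
eef_rot: [0.047, 0.999, -0.0, 0.002]
contact_force: [-1.2, -0.3, 2.6]
grip_width: 0.0457
grip_force: 32.9
t: 21.62
ee_pos: [0.5543, 0.138, 0.1247]
eef_rot: [0.047, 0.999, -0.0, 0.003]
contact_force: [-0.9, 0.2, 5.6]
grip_width: 0.0452
grip_force: 33.2
```

Contact with the floor, z force up to 5.6 N. I'll relax 1 mm, open, then rise clear.

```bash
echo '[{"trans": [0,0,-0.001]},{}]' > rows.txt && python3 inch.py rows.txt 0.04 20; echo '[{},{},{}]' > rows.txt && python3 inch.py rows.txt 0.052; echo '[{},{}]' > rows.txt && python3 inch.py rows.txt 0.07; echo '[{"trans": [0,0,-0.006]},{"trans": [0,0,-0.01]},{"trans": [0,0,-0.02]},{"trans": [0,0,-0.03]},{"trans": [0,0,-0.03]},{"trans": [0,0,-0.03]}]' > rows.txt && python3 inch.py rows.txt; echo '[{"trans": [0.03,-0.02,0]},{"trans": [0,-0.05,0]},{"trans": [0,-0.05,0]},{"trans": [0,-0.05,0]},{"trans": [0,-0.05,0]},{"trans": [0,-0.04,0]},{},{}]' > rows.txt && python3 inch.py rows.txt
python3 - <<'E'
from h import *
import cv2
s=ctrl.snapshot('side');s2=ctrl.snapshot('top')
f=lambda im,k:cv2.resize(im,None,fx=k,fy=k,interpolation=cv2.INTER_CUBIC)
o=np.zeros((480,800,3),np.uint8);o[:480,:480]=f(s[180:420,110:350],2)
o[:300,490:790]=cv2.convertScaleAbs(f(s2[180:330,110:260],2),alpha=1.6);cv2.imwrite('pics/c8.png',o[:,:,::-1])
E
```

```text
t: 21.88
ee_pos: [0.5538, 0.1379, 0.1247]
eef_rot: [0.047, 0.999, -0.0, 0.002]
contact_force: [0.9, -0.0, 2.2]
grip_width: 0.0458
grip_force: 33.1
t: 22.25
ee_pos: [0.5528, 0.1376, 0.1238]
eef_rot: [0.047, 0.999, -0.001, 0.001]
contact_force: [-0.4, 0.3, 0.4]
grip_width: 0.0523
grip_force: 0.0
t: 22.5
ee_pos: [0.5532, 0.1377, 0.1242]
eef_rot: [0.047, 0.999, -0.0, 0.002]
contact_force: [0.0, 0.3, -0.8]
grip_width: 0.0696
grip_force: 0.0
t: 23.25
ee_pos: [0.553, 0.1379, 0.2523]
eef_rot: [0.047, 0.999, -0.0, 0.002]
contact_force: [0.5, -0.7, 1.0]
grip_width: 0.0699
grip_force: 0.0
t: 24.25
ee_pos: [0.4984, -0.1179, 0.2509]
eef_rot: [0.048, 0.999, -0.0, 0.002]
contact_force: [-0.6, 0.2, -0.0]
grip_width: 0.0698
grip_force: 0.0
```

View pics/c8.png

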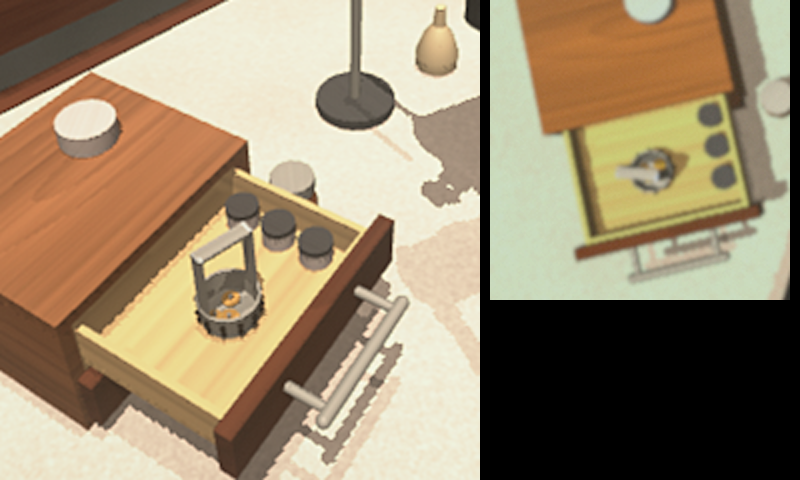

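The basket stands upright at about (230,310) on the drawer floor with its parts inside. The drawer is fully out and the other things are unmoved.

```bash
python3 -c "
from rig import ctrl
print(ctrl.job_done())"
```

```text
the job is handed in; nothing more can be done
None
```

The top drawer is pulled out to its stop and the wash basket stands upright on its floor with the parts still inside; nothing else looks moved in the last pictures, and the job was handed in at about 24 s.

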